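Open the bottle warmer, load it and set its timer

ROBOT

A 6-joint arm with a two-finger parallel gripper is mounted at the origin on a cart in front of the work surface, level with it; the furniture and walls round the work are solid. World frame = base frame: x ahead of the robot, y to its left, z up, the work surface at z = 0. Lengths are in m, angles in degrees, forces in N, time in s.
With the tool pointing down it reaches from about 0.325 to 0.925 m from the base axis. Payload 3.1 kg.
Tool frame: the origin (TCP) lies at the very end of the fingers, on their centre line; the grasp point (between the pads) lies manip.hold_point_z behind it (manip.hold_point_z is the distance from the TCP to the grasp point, in m); z points along the fingers, y is the direction in which the jaws open and shut (so a half turn about z gives the same grasp; the last joint's range is limited). The gripper opens to 85 mm and grips with 20 to 120 N. Pads are 22 mm wide; open, the fingers measure 114 mm over their backs; the gripper's body (76 mm by 85 mm) begins 54 mm behind the grasp point. The pads swing forward as they close: fully open they stand 13 mm farther back than shut.
Start: joints at [58.717, 12.427, 92.441, -0, 75.132, -6.429], TCP at [0.263, 0.567, 0.231] pointing down, gripper open.
Joint ranges: [-157.48, 157.48], [-44.54, 120.13], [17.64, 146.25], [-64.5, 244.5], [7.68, 150.69], [-147.95, 147.95]. Speed limits (degrees/s): [159.86, 159.86, 180, 180, 180, 180].

INTERFACE

Orientations are given as a 3x3 rotation matrix whose columns are the frame's x, y, z axes.
In Python, from cell import manip gives the robot as it stands. The module is installed in compiled form; this text tells all that it offers.
- The arm moves only by the shell command python3 -m crank 'ROWS'. ROWS is JSON, a list of rows, each a list of 3 entries, a list of its own where there are three numbers: the turn, a rotation vector about the tool's x, y, z in degrees, then the shift along the tool's x, y, z in m, then the opening in per cent of the stroke, from 0 (shut) to 100 (fully open). A call has 1 to 20 rows; each row shifts and turns the commanded pose from where the row before left it, along the tool's axes as they then stand; what a row does not reach is not made up. A row lasts 1/10 s, in which the tool goes at most 50 mm and 8.59 degrees, less where a joint would pass 70% of its speed; a pose out of reach is approached as far as the arm can. A call with a gripper value outside its range is refused whole. The fingers move at their own pace and stop on an object; the grip force is fixed at half the most. Time passes only in rows, so rows that do not move let the fingers close. It gives the time, the measured TCP pose, the force and the opening at its end, in the units of the state.
- manip.state(): the state, without advancing time (a new reading comes with each control period).
- manip.capture(name): name is "side" or "top" or "wrist"; returns a dict with "image" (480x640x3 uint8, red, green, blue), "camera_matrix" (3x3 intrinsics, pixels), "rvec" (rotation vector, rad) and "tvec" (3), from world to camera coordinates, as OpenCV has them. Camera axes: x right, y down, z forward; pixel columns grow to the right and rows downward; lengths in m; the calibration is good to about 2 mm. A picture is of the moment at which its call begins. There is no depth.
- manip.hand_in(): hands the job in, once; it reports no verdict.
The state is a dict: "clock": time; "joint_pos": joint angles; "qvel": joint speeds; "joint_torque": joint torques, N m; "position": TCP position; "tool_rot": TCP orientation; "wrist_force": force on the tool from outside, world axes, zero at the start; "torque": the same for the moment, N m; "gripper_width": finger opening in m.
Only numpy, scipy, OpenCV 4.12 (cv2) and the standard library are available. Lean on these libraries where they do the work, as an engineer would, in place of code of your own. Each camera call takes 0.05 s, during which the arm holds its last target. There are 200 camera calls.

TASK

Open the bottle warmer: unscrew its black cover by the grip bar, lift it off when it comes free, and lay it gently and flat on the table, bar up. Then gently stand every narrow-capped fragrance bottle upright on the floor of the warmer's well, both those on the table and the one packed among the dye jars in the crate, leaving the jars standing in the crate. When all the bottles are in, turn the timer dial clockwise as far as it goes; let nothing fall over and leave the tape and the beaker where they are.

Things in the scene. Friction and masses are not known exactly. Their poses are not given: they have to be found in the camera images.
- warmer: dry bottle warmer, fixed to the table: white housing 280 x 190 mm, 45 mm high, with a round aluminium well standing up out of it. Origin: on the table, on the well's axis; z up. Its -x end carries the timer console (86 x 150 mm, its centre 147 mm from the axis, top at z = 67)
- well_rim (a point): centre of the well's open mouth, 105 mm above the table. The well is 62 mm in inner radius, with a flat floor 60 mm below the rim; outside (radius 66) it has a coarse right-hand three-start thread out to radius 71, rising 24 mm per turn. Three bottles fit in it side by side, say 34 mm from its axis and 120 degrees apart
- cover: black screw cover of the warmer, loose, 155 mm in diameter, 83 mm tall, 220 g, flat top at z = 53. Origin: centre of the skirt's lower edge, z up. Screwed home, its origin is on the well's axis 58 mm above the table. Turned anticlockwise from above it climbs 24 mm a turn, stays where it is let go, and comes free after about 1 1/3 turns (8.4 rad), not before
- cover_bar (a point): middle of the cover's grip bar, 67 mm above the cover's origin: bar 110 mm long (along this point's x), 18 mm thick (along y), from 14 mm below to 16 mm above this point. The cover turns easily, with little resistance; turning it up to half a turn too far does no harm
- dial (a joint): timer dial on the warmer's console, turning about a vertical axis: 0 = off, grows clockwise seen from above to a firm stop at 1.45 rad; stays where it is left. Friction about 0.05 N m
- dial_grip (a point): point on the dial's axis at the height to grip it. The dial is a black bar 42 mm long, 14 mm thick, from 25 mm below to 7 mm above this point, on a round foot 44 mm in diameter; 145 mm from the well's axis. x of this point runs along the bar (along the warmer's x when the dial reads 0), y across it
- crate: low slatted pine crate, loose, 1.4 kg, 166 mm square outside (178 with the corner battens), 152 mm square inside, floor 6 mm thick, walls up to 56 mm. Origin: centre of its underside. Nine things of 50 mm diameter stand in it three by three, touching or within 1 mm (50.8 mm apart along its x and y; lift straight, or they jam): eight jars and one bottle, the bottle in a different place each time
- bottle_crate: the fragrance bottle packed in the crate: amber glass bottle with a narrow ribbed black screw cap, 108 mm tall in all: round body 50 mm in diameter up to z = 58, sloping shoulder, cap 26 mm in diameter from z = 74 to 108. Origin: centre of its foot, z up along the bottle. 160 g, bottom-heavy
- bottle_1: fragrance bottle standing on the table (one or two of bottle_1, bottle_2 and bottle_3 are there; None when absent): amber glass bottle with a narrow ribbed black screw cap, 108 mm tall in all: round body 50 mm in diameter up to z = 58, sloping shoulder, cap 26 mm in diameter from z = 74 to 108. Origin: centre of its foot, z up along the bottle. 160 g, bottom-heavy
- bottle_2: fragrance bottle standing on the table (one or two of bottle_1, bottle_2 and bottle_3 are there; None when absent): amber glass bottle with a narrow ribbed black screw cap, 108 mm tall in all: round body 50 mm in diameter up to z = 58, sloping shoulder, cap 26 mm in diameter from z = 74 to 108. Origin: centre of its foot, z up along the bottle. 160 g, bottom-heavy
- bottle_3: fragrance bottle standing on the table (one or two of bottle_1, bottle_2 and bottle_3 are there; None when absent): amber glass bottle with a narrow ribbed black screw cap, 108 mm tall in all: round body 50 mm in diameter up to z = 58, sloping shoulder, cap 26 mm in diameter from z = 74 to 108. Origin: centre of its foot, z up along the bottle. 160 g, bottom-heavy
- jar_1: squat dye jar, amber glass with a wide flat black lid, 50 mm in diameter, 62 mm tall, 120 g, in the crate. Origin: centre of its foot
- jar_2: squat dye jar, amber glass with a wide flat black lid, 50 mm in diameter, 62 mm tall, 120 g, in the crate. Origin: centre of its foot
- jar_3: squat dye jar, amber glass with a wide flat black lid, 50 mm in diameter, 62 mm tall, 120 g, in the crate. Origin: centre of its foot
- jar_4: squat dye jar, amber glass with a wide flat black lid, 50 mm in diameter, 62 mm tall, 120 g, in the crate. Origin: centre of its foot
- jar_5: squat dye jar, amber glass with a wide flat black lid, 50 mm in diameter, 62 mm tall, 120 g, in the crate. Origin: centre of its foot
- jar_6: squat dye jar, amber glass with a wide flat black lid, 50 mm in diameter, 62 mm tall, 120 g, in the crate. Origin: centre of its foot
- jar_7: squat dye jar, amber glass with a wide flat black lid, 50 mm in diameter, 62 mm tall, 120 g, in the crate. Origin: centre of its foot
- jar_8: squat dye jar, amber glass with a wide flat black lid, 50 mm in diameter, 62 mm tall, 120 g, in the crate. Origin: centre of its foot
- tape_roll: roll of masking tape lying flat, 96 mm across, 25 mm high, a bystander. Origin: centre of its underside
- beaker: empty clear plastic beaker, 80 x 92 mm, 119 mm tall, a bystander. Origin: centre of its underside
Things that resemble listed ones, but are neither listed nor needed, are in the scene too. What is shaped like the jar_3 but purple is not meant.

How it is judged:
By the outcome, as a careful person would: the job done as asked, in the order asked, and still so for the second after the job is handed in, with the robot touching nothing.
Of bottle_1, bottle_2, bottle_3 only 1 to 2 are there at a start; the rules pass over those that are not, and their reading is None.
At some moment in a run one of bottle_1, bottle_2, bottle_3 may be knocked a few centimetres aside while the robot is not near it.
It also fails if it takes over 210 s, if anything falls off the work surface, if the arm or the gripper's body presses on something with over 40 N, if the wrist force passes 120 N, or if a joint passes its speed limit or range.

## Working session

There is one attempt and no reset: what is moved stays moved. The work goes in short steps, Python scripts to look and compute and a shell command to move; the robot and the scene stay as the last step left them, time stands still between calls to the robot, and variables do not carry over. Pictures are saved under pics/ and viewed, about 12 in all and at most 16, crops included, and the job is handed in when it is done.

```bash
mkdir -p pics; cat > h.py <<'E'
import numpy as np, cv2
from cell import manip
def cap(n,f=None):
    d=manip.capture(n)
    if f: cv2.imwrite('pics/'+f,d['image'][:,:,::-1])
    return d
def ray(d,u,v):
    R=cv2.Rodrigues(np.array(d['rvec'],float))[0];t=np.array(d['tvec'],float).ravel()
    p=np.linalg.solve(np.array(d['camera_matrix']),[u,v,1.])
    return -R.T@t, R.T@p
def onz(d,u,v,z):
    c,r=ray(d,u,v); return c+r*(z-c[2])/r[2]
def proj(d,p):
    return cv2.projectPoints(np.array(p,float).reshape(-1,3),np.array(d['rvec'],float),np.array(d['tvec'],float),np.array(d['camera_matrix'],float),None)[0].reshape(-1,2)
E
python3 - <<'E'
from h import *
import pickle
D={}
for n in('top','side','wrist'):
    D[n]=cap(n,n+'0.png'); print(n,ray(D[n],320,240))
pickle.dump(D,open('d0.pkl','wb'))
print(manip.hold_point_z); s=manip.state();print(s)
E
```

```text
top (array([ 0.4110888 , -0.03655589,  1.18375916]), array([ 0.14980122,  0.0168958 , -0.98859225]))
side (array([-0.17400745, -1.10876086,  0.734813  ]), array([ 0.52870562,  0.73437001, -0.4257187 ]))
wrist (array([0.18892967, 0.60144253, 0.37280313]), array([ 0.31151876, -0.14637728, -0.93951342]))
0.0187
{'clock': 0.15, 'joint_pos': array([ 5.87160119e+01,  1.24659518e+01,  9.25105947e+01, -4.03703809e-04,
        7.51340655e+01, -6.42753764e+00]), 'qvel': array([-0.00847491, -0.05576047, -0.31590696,  0.04982241,  0.07204327,
       -0.0265187 ]), 'joint_torque': array([-2.90190274e-04, -3.97447622e+01, -3.04415059e+01, -1.58373059e-04,
        5.88751427e-03,  2.98747216e-05]), 'position': array([0.26234562, 0.56655247, 0.23024828]), 'tool_rot': array([[-9.07364433e-01,  4.20343660e-01, -9.96673753e-04],
       [ 4.20344790e-01,  9.07362951e-01, -1.65338734e-03],
       [ 2.09353950e-04, -1.91917149e-03, -9.99998136e-01]]), 'wrist_force': array([ 0.09340299, -0.19283692, -0.21703229]), 'torque': array([-0.03868826,  0.00020593, -0.02661993]), 'gripper_width': 0.08553380348134364}
```

View pics/top0.png

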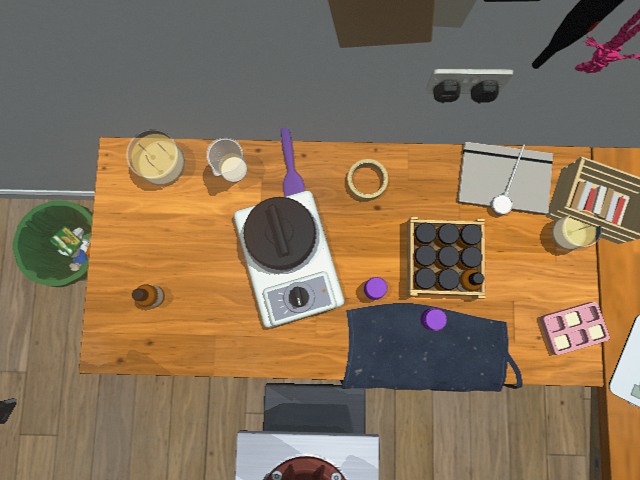

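View pics/side0.png

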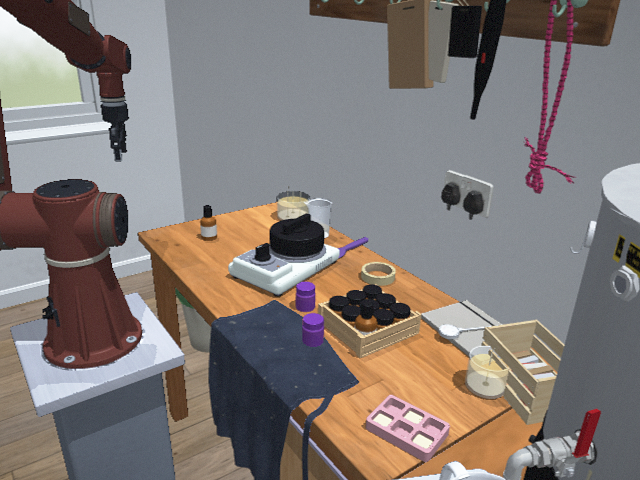

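The top view shows the cover at (279,233), the dial at (298,297), one table bottle at (148,296), and the crate at (447,257) with its bottle at (472,281). The purple jars are decoys. I'll look at enlargements next.

```bash
python3 - <<'E'
from h import *
import pickle
D=pickle.load(open('d0.pkl','rb'));d=D['top'];im=d['image'][:,:,::-1]
a=cv2.resize(im[185:335,225:345],None,fx=4,fy=4,interpolation=2)
b=cv2.resize(im[210:310,395:500],None,fx=3,fy=3,interpolation=2)
c=cv2.resize(im[275:320,120:180],None,fx=5,fy=5,interpolation=2)
o=np.zeros((600,800,3),np.uint8);o[:600,:480]=a;o[:300,482:482+315]=b;o[310:535,482:782]=c
cv2.imwrite('pics/crop1.png',o)
print(d['camera_matrix'],proj(d,manip.state()['position']))
for n,u,v,z in[('cover',279,233,.111),('dial',298,297,.09),('bot',145,295,.108),('crb',474,279,.114),('crate',447,257,.05),('tape',367,180,.025),('beak',226,160,.119),('purp1',375,288,.06),('purp2',434,320,.06)]: print(n,onz(d,u,v,z).round(3))
E
```

```text
[[506.03416997   0.         322.12077448]
 [  0.         506.03416997 242.42373433]
 [  0.           0.           1.        ]] [[ -3.28692164 390.76995013]]
cover [0.587 0.07  0.111]
dial [0.452 0.026 0.09 ]
bot [0.448 0.35  0.108]
crb [ 0.497 -0.345  0.114]
crate [ 0.551 -0.304  0.05 ]
tape [ 0.732 -0.124  0.025]
beak [0.744 0.191 0.119]
purp1 [ 0.477 -0.142  0.06 ]
purp2 [ 0.41  -0.271  0.06 ]
```

View pics/crop1.png

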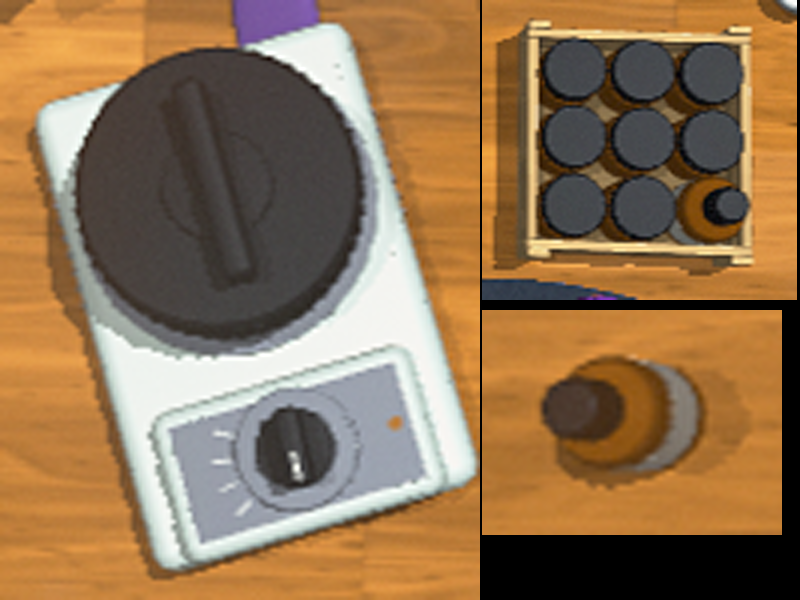

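View pics/wrist0.png

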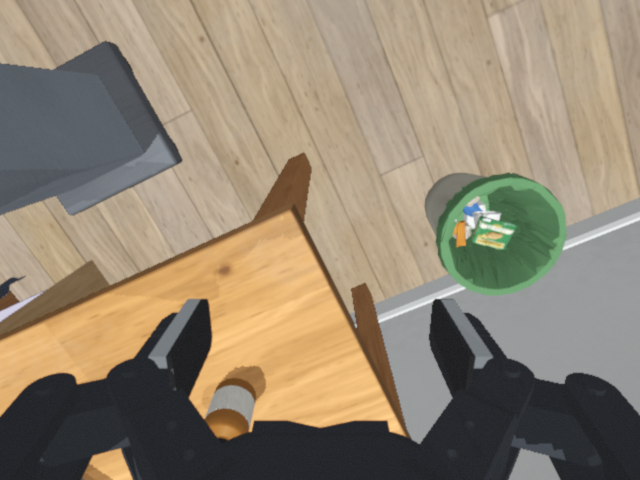

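```bash
python3 - <<'E'
from h import *
import pickle
D=pickle.load(open('d0.pkl','rb'));d=D['top']
A=lambda x,y,z:onz(d,x/4+225,y/4+185,z)
B=lambda x,y,z:onz(d,(x-482)/3+395,y/3+210,z)
p=A(187,85,.141);q=A(238,275,.141);c=(p+q)/2
print('bar',p,q,c,np.linalg.norm(p-q),np.degrees(np.arctan2(*(p-q)[1::-1])))
# cover top rim circle: extremes
e=cv2.fitEllipse  # skirt top plane
print('covertop', A(219,191,.111))
dl=A(293,448,.102);print('dial',dl,np.linalg.norm((dl-c)[:2]),np.degrees(np.arctan2(*(c-dl)[1::-1])))
print('dialbar dir',np.degrees(np.arctan2(*(A(287,410,.102)-A(297,485,.102))[1::-1])))
print('tb',onz(d,138,294.4,.108),'crb',B(731,205,.114))
P=[(574,69),(642,72),(711,73),(574,137),(642,139),(710,141),(573,205),(642,208)]
W=np.array([B(x,y,.068)[:2] for x,y in P]); 
ij=np.array([(i%3-1,1-i//3) for i in range(8)])
X=np.linalg.lstsq(np.c_[ij,np.ones(8)],W,rcond=None)[0];print(X,np.linalg.norm(X[:2],axis=1)); print('slot',X[2]+X[0]-X[1])
# housing corners z .045
for x,y in[(40,105),(345,25),(475,475),(160,570)]:print(A(x,y,.045))
# side view checks
s=D['side'];print('side proj bar,dial,tb,crb',proj(s,[c,dl,onz(d,138,294.4,.108),B(731,205,.114)]))
cv2.imwrite('pics/s1.png',cv2.resize(s['image'][190:350,190:430,::-1],None,fx=3.3,fy=3.3,interpolation=2))
E
```

```text
bar [0.6387337  0.08466004 0.141     ] [0.53856822 0.05430151 0.141     ] [0.58865096 0.06948078 0.141     ] 0.10466500998999144 16.86120399805341
covertop [0.58747787 0.06870646 0.111     ]
dial [0.4513263  0.02522404 0.102     ] 0.14428000586897477 17.86299614941934
dialbar dir 9.384381168662088
tb [0.4486411  0.36548316 0.108     ] crb [ 0.49888598 -0.35338741  0.114     ]
[[-4.40805103e-04 -5.03987303e-02]
 [ 5.06555747e-02 -7.74828409e-04]
 [ 5.49919869e-01 -3.02582126e-01]] [0.05040066 0.0506615 ]
slot [ 0.49882349 -0.35220603]
[0.6461228  0.17992853 0.045     ]
[0.69703477 0.0058804  0.045     ]
[ 0.44082516 -0.07364489  0.045     ]
[0.38431724 0.10031653 0.045     ]
side proj bar,dial,tb,crb [[295.96598421 218.30548568]
 [261.49401422 247.9549941 ]
 [206.59556189 205.83565945]
 [366.33069178 302.3568807 ]]
```

View pics/s1.png

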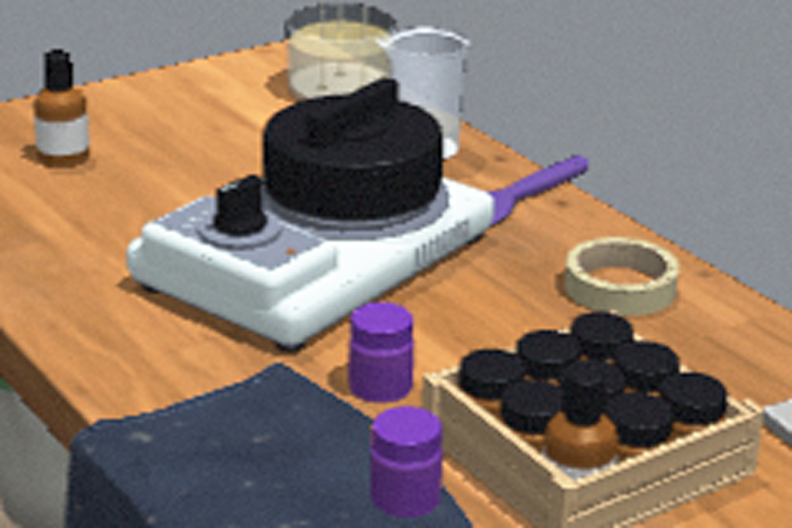

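The scene is consistent: dial-to-axis distance comes out at 144 mm (145 given), the grid pitch is right, and the side view agrees. There is one table bottle, plus one in the crate's near-right slot. Next is the first move, to above the cover.

```bash
cat >> h.py <<'E'
def to(x,y,z,yaw=None,p=None):
    s=manip.state();R=s['tool_rot'];c=s['position'] if p is None else np.array(p)
    yy=np.degrees(np.arctan2(R[1,1],R[0,1]));d=R.T@(np.array([x,y,z])-c)
    print('pos',c.round(4),'yaw',yy.round(1),'q',s['joint_pos'].round(1),'F',np.round(s['wrist_force'],1),'w',round(s['gripper_width'],4),'t',s['clock'])
    print('shift',d.round(4),'n50',np.linalg.norm(d)/.05,'toolz turn',None if yaw is None else -((yaw-yy+180)%360-180))
E
python3 -c "
from h import *
to(.588,.069,.231,-73)"
```

```text
pos [0.2623 0.5666 0.2302] yaw 65.1 q [58.7 12.5 92.5 -0.  75.1 -6.4] F [ 0.1 -0.2 -0.2] w 0.0855 t 0.15
shift [-5.046e-01 -3.146e-01 -3.000e-04] n50 11.893019822867112 toolz turn 138.14366501819273
```

```bash
python3 -m crank '[[[0,0,0],[-0.0388,-0.0242,0],100],[[0,0,0],[-0.0388,-0.0242,0],100],[[0,0,0],[-0.0388,-0.0242,0],100],[[0,0,0],[-0.0388,-0.0242,0],100],[[0,0,0],[-0.0388,-0.0242,0],100],[[0,0,0],[-0.0388,-0.0242,0],100],[[0,0,0],[-0.0388,-0.0242,0],100],[[0,0,0],[-0.0388,-0.0242,0],100],[[0,0,0],[-0.0388,-0.0242,0],100],[[0,0,0],[-0.0388,-0.0242,0],100],[[0,0,0],[-0.0388,-0.0242,0],100],[[0,0,0],[-0.0388,-0.0242,0],100],[[0,0,0],[-0.0388,-0.0242,0],100]]'
python3 -m crank '[[[0,0,8.1],[0,0,0],100],[[0,0,8.1],[0,0,0],100],[[0,0,8.1],[0,0,0],100],[[0,0,8.1],[0,0,0],100],[[0,0,8.1],[0,0,0],100],[[0,0,8.1],[0,0,0],100],[[0,0,8.1],[0,0,0],100],[[0,0,8.1],[0,0,0],100],[[0,0,8.1],[0,0,0],100],[[0,0,8.1],[0,0,0],100],[[0,0,8.1],[0,0,0],100],[[0,0,8.1],[0,0,0],100],[[0,0,8.1],[0,0,0],100],[[0,0,8.1],[0,0,0],100],[[0,0,8.1],[0,0,0],100],[[0,0,8.1],[0,0,0],100],[[0,0,8.1],[0,0,0],100],[[0,0,0],[0,0,0],100],[[0,0,0],[0,0,0],100]]'
python3 -c "
from h import *
to(.588,.069,.116,-73);cap('wrist','w1.png')"
```

```text
clock: 1.45
position: [0.5886, 0.0679, 0.231]
tool_rot: [[-0.907, 0.42, -0.0], [0.42, 0.907, 0.0], [0.0, -0.0, -1.0]]
wrist_force: [0.3, -0.5, 1.0]
gripper_width: 0.0853
clock: 3.35
position: [0.5879, 0.0697, 0.231]
tool_rot: [[0.953, 0.303, -0.001], [0.303, -0.953, 0.0], [-0.001, -0.0, -1.0]]
wrist_force: [-0.3, 0.1, -0.4]
gripper_width: 0.0851
pos [0.5879 0.0697 0.231 ] yaw -72.4 q [-0.   8.5 97.   0.  74.5 72.4] F [-0.3  0.1 -0.4] w 0.0851 t 3.35
shift [-1.00e-04  7.00e-04  1.15e-01] n50 2.2993415934309382 toolz turn 0.6141205527678153
```

View pics/w1.png

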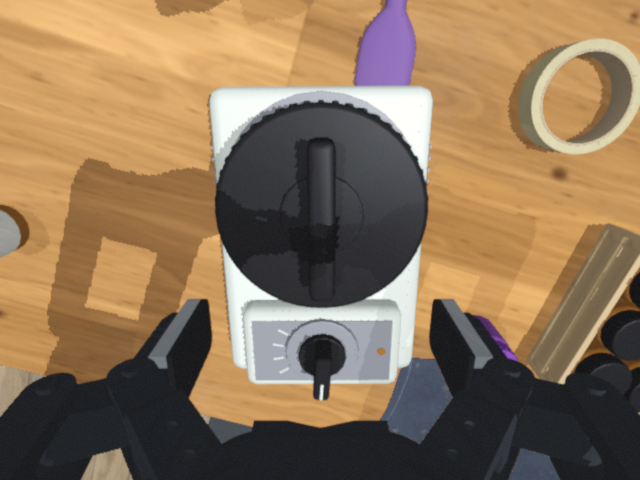

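The bar is centred (column 321) and aligned with the jaws, so I'll descend and grip.

```bash
python3 -m crank '[[[0,0,0.6],[0,0.0007,0.038],100],[[0,0,0],[0,0,0.038],60],[[0,0,0],[0,0,0.038],40],[[0,0,0],[0,0,0],40],[[0,0,0],[0,0,0],40],[[0,0,0],[0,0,0],0],[[0,0,0],[0,0,0],0],[[0,0,0],[0,0,0],0],[[0,0,0],[0,0,0],0],[[0,0,0],[0,0,0],0]]'
```

```text
clock: 4.4
position: [0.5907, 0.069, 0.1204]
tool_rot: [[0.957, 0.29, 0.006], [0.29, -0.957, 0.0], [0.005, 0.002, -1.0]]
wrist_force: [0.3, -1.3, 5.8]
gripper_width: 0.0169
```

```bash
python3 -m crank '[[[0,0,0],[0,0,0],0],[[0,0,0],[0,0,0],0],[[0,0,0],[0,0,0],0]]'; python3 -c "
from h import *
to(.588,.069,.117,-73)"
```

```text
clock: 4.7
position: [0.5907, 0.069, 0.1204]
tool_rot: [[0.957, 0.29, 0.005], [0.29, -0.957, -0.0], [0.005, 0.002, -1.0]]
wrist_force: [0.3, 0.3, 5.6]
gripper_width: 0.0168
pos [0.5907 0.069  0.1204] yaw -73.1 q [-1.000e-01  1.530e+01  1.017e+02  0.000e+00  6.270e+01  7.300e+01] F [0.3 0.3 5.6] w 0.0168 t 4.7
shift [-0.0026 -0.0008  0.0034] n50 0.08629037932511814 toolz turn -0.14795893712323505
```

```bash
python3 -m crank '[[[0,0,0],[0,0,-0.003],0],[[0,0,-8.5],[0,0,-0.0006],0],[[0,0,-8.5],[0,0,-0.0006],0],[[0,0,-8.5],[0,0,-0.0006],0],[[0,0,-8.5],[0,0,-0.0006],0]]'; python3 -c "
from h import *
to(.588,.069,.122,-39)"
```

```text
clock: 5.2
position: [0.5892, 0.0687, 0.1228]
tool_rot: [[0.627, 0.779, 0.003], [0.779, -0.627, -0.001], [0.001, 0.002, -1.0]]
wrist_force: [1.3, -0.9, -2.8]
gripper_width: 0.0165
pos [0.5892 0.0687 0.1228] yaw -38.8 q [-1.000e-01  1.500e+01  1.017e+02 -0.000e+00  6.310e+01  3.870e+01] F [ 1.3 -0.9 -2.8] w 0.0165 t 5.2
shift [-0.0005 -0.0011  0.0008] n50 0.03009545299989623 toolz turn 0.17954113103488112
```

```bash
python3 -m crank '[[[0,0,-8.5],[0,0,-0.0006],0],[[0,0,-8.5],[0,0,-0.0006],0],[[0,0,-8.5],[0,0,-0.0006],0],[[0,0,-8.5],[0,0,-0.0006],0],[[0,0,-8.5],[0,0,-0.0006],0],[[0,0,-8.5],[0,0,-0.0006],0],[[0,0,-8.5],[0,0,-0.0006],0],[[0,0,-8.5],[0,0,-0.0006],0],[[0,0,-8.5],[0,0,-0.0006],0],[[0,0,-8.5],[0,0,-0.0006],0],[[0,0,-8.5],[0,0,-0.0006],0],[[0,0,-8.5],[0,0,-0.0006],0],[[0,0,-8.5],[0,0,-0.0005],0],[[0,0,-8.5],[0,0,-0.0005],0],[[0,0,-8.5],[0,0,-0.0005],0],[[0,0,-8.5],[0,0,-0.0005],0],[[0,0,-8.5],[0,0,-0.0005],0],[[0,0,-8.5],[0,0,-0.0005],0],[[0,0,-8.5],[0,0,-0.0005],0],[[0,0,0],[0,0,0],0]]'; python3 -c "
from h import *
to(.588,.069,.122,-39)"
```

```text
clock: 7.2
position: [0.5893, 0.0697, 0.1336]
tool_rot: [[-0.845, -0.535, 0.003], [-0.535, 0.845, 0.002], [-0.003, 0.0, -1.0]]
wrist_force: [3.6, 2.6, -2.4]
gripper_width: 0.0169
pos [0.5893 0.0697 0.1336] yaw 122.3 q [-1.000e-01  1.430e+01  1.014e+02  1.000e-01  6.420e+01 -1.225e+02] F [ 3.6  2.6 -2.4] w 0.0169 t 7.2
shift [0.0015 0.0001 0.0116] n50 0.2343662361521086 toolz turn 161.33037227746536
```

```bash
python3 -m crank '[[[0,0,0],[0,0,0],60],[[0,0,0],[0,0,0],60],[[0,0,0],[0,0,0],60],[[0,0,0],[0,0,-0.035],60]]'
python3 -m crank '[[[0,0,9],[0,0,0],60]]' >/dev/null
python3 -c "
from h import *
to(.588,.069,.134,-57.7)"
```

```text
clock: 7.6
position: [0.5832, 0.0688, 0.1627]
tool_rot: [[-0.845, -0.534, -0.014], [-0.534, 0.845, -0.0], [0.012, 0.007, -1.0]]
wrist_force: [-0.0, 0.6, 0.2]
gripper_width: 0.0516
pos [0.5911 0.0689 0.1729] yaw 113.5 q [-1.000e-01  1.180e+01  9.980e+01 -0.000e+00  6.800e+01 -1.136e+02] F [ 0.7 -0.3  1.3] w 0.0513 t 7.7
shift [0.003  0.0015 0.0389] n50 0.7806143887867937 toolz turn 171.18640332084533
```

```bash
python3 -m crank '[[[0,0,8.57],[0,0,0],60],[[0,0,8.57],[0,0,0],60],[[0,0,8.57],[0,0,0],60],[[0,0,8.57],[0,0,0],60],[[0,0,8.57],[0,0,0],60],[[0,0,8.57],[0,0,0],60],[[0,0,8.57],[0,0,0],60],[[0,0,8.57],[0,0,0],60],[[0,0,8.57],[0,0,0],60],[[0,0,8.57],[0,0,0],60],[[0,0,8.57],[0,0,0],60],[[0,0,8.57],[0,0,0],60],[[0,0,8.57],[0,0,0],60],[[0,0,8.57],[0,0,0],60],[[0,0,8.57],[0,0,0],60],[[0,0,8.57],[0,0,0],60],[[0,0,8.57],[0,0,0],60],[[0,0,8.57],[0,0,0],60],[[0,0,8.57],[0,0,0],60],[[0,0,8.57],[0,0,0],60]]' >/dev/null
python3 -m crank '[[[0,0,0],[0,0,0],60],[[0,0,0],[0,0,0],60]]'
python3 -c "
from h import *
to(.588,.069,.134,-57.7)"
```

```text
clock: 9.9
position: [0.5881, 0.0689, 0.1684]
tool_rot: [[0.843, 0.537, -0.0], [0.537, -0.843, -0.0], [-0.0, -0.0, -1.0]]
wrist_force: [-0.5, -0.1, 0.7]
gripper_width: 0.0512
pos [0.5881 0.0689 0.1684] yaw -57.5 q [-1.000e-01  1.200e+01  1.001e+02 -0.000e+00  6.800e+01  5.740e+01] F [-0.5 -0.1  0.7] w 0.0512 t 9.9
shift [-0.     -0.0002  0.0344] n50 0.6875078558154663 toolz turn 0.199325368440185
```

```bash
python3 -m crank '[[[0,0,0],[0,0,0.034],60],[[0,0,0],[0,0,0],60],[[0,0,0],[0,0,0],0],[[0,0,0],[0,0,0],0],[[0,0,0],[0,0,0],0],[[0,0,0],[0,0,0],0],[[0,0,-8.5],[0,0,-0.0006],0],[[0,0,-8.5],[0,0,-0.0006],0],[[0,0,-8.5],[0,0,-0.0006],0]]'
python3 -m crank '[[[0,0,-8.5],[0,0,-0.0006],0],[[0,0,-8.5],[0,0,-0.0006],0],[[0,0,-8.5],[0,0,-0.0006],0],[[0,0,-8.5],[0,0,-0.0006],0],[[0,0,-8.5],[0,0,-0.0006],0],[[0,0,-8.5],[0,0,-0.0006],0],[[0,0,-8.5],[0,0,-0.0006],0],[[0,0,-8.5],[0,0,-0.0006],0],[[0,0,-8.5],[0,0,-0.0006],0],[[0,0,-8.5],[0,0,-0.0006],0],[[0,0,-8.5],[0,0,-0.0005],0],[[0,0,-8.5],[0,0,-0.0005],0],[[0,0,-8.5],[0,0,-0.0005],0],[[0,0,-8.5],[0,0,-0.0005],0],[[0,0,-8.5],[0,0,-0.0005],0],[[0,0,-8.5],[0,0,-0.0005],0],[[0,0,-8.5],[0,0,-0.0005],0],[[0,0,-8.5],[0,0,-0.0005],0],[[0,0,-8.5],[0,0,-0.0005],0],[[0,0,-8.5],[0,0,-0.0005],0]]'
python3 -c "
from h import *
to(.588,.069,.134,-57.7)"
```

```text
clock: 10.8
position: [0.5893, 0.0691, 0.1377]
tool_rot: [[0.528, 0.849, 0.002], [0.849, -0.528, 0.0], [0.002, 0.002, -1.0]]
wrist_force: [-0.8, 0.7, 1.7]
gripper_width: 0.0163
clock: 12.8
position: [0.5898, 0.0699, 0.1491]
tool_rot: [[-0.668, -0.744, 0.004], [-0.744, 0.668, 0.002], [-0.004, -0.001, -1.0]]
wrist_force: [0.8, 1.9, 2.0]
gripper_width: 0.0163
pos [0.5898 0.0699 0.1491] yaw 138.1 q [-1.000e-01  1.330e+01  1.008e+02  1.000e-01  6.580e+01 -1.382e+02] F [0.8 1.9 2. ] w 0.0163 t 12.8
shift [0.002  0.0007 0.015 ] n50 0.3037748915345491 toolz turn -164.19101589575519
```

```bash
python3 -m crank '[[[0,0,0],[0,0,0],60],[[0,0,0],[0,0,0],60],[[0,0,0],[0,0,0],60],[[0,0,0],[0,0,-0.035],60],[[0,0,0],[0,0,0],60]]'
python3 -m crank '[[[0,0,8.57],[0,0,0],60],[[0,0,8.57],[0,0,0],60],[[0,0,8.57],[0,0,0],60],[[0,0,8.57],[0,0,0],60],[[0,0,8.57],[0,0,0],60],[[0,0,8.57],[0,0,0],60],[[0,0,8.57],[0,0,0],60],[[0,0,8.57],[0,0,0],60],[[0,0,8.57],[0,0,0],60],[[0,0,8.57],[0,0,0],60],[[0,0,8.57],[0,0,0],60],[[0,0,8.57],[0,0,0],60],[[0,0,8.57],[0,0,0],60],[[0,0,8.57],[0,0,0],60],[[0,0,8.57],[0,0,0],60],[[0,0,8.57],[0,0,0],60],[[0,0,8.57],[0,0,0],60],[[0,0,8.57],[0,0,0],60],[[0,0,8.57],[0,0,0],60],[[0,0,8.57],[0,0,0],60]]'
python3 -m crank '[[[0,0,8.57],[0,0,0],60],[[0,0,0],[0,0,0],60],[[0,0,0],[0,0,0],60]]'
python3 -c "
from h import *
to(.588,.069,.149,-41.9)"
```

```text
clock: 13.3
position: [0.5915, 0.0689, 0.1867]
tool_rot: [[-0.672, -0.74, 0.008], [-0.74, 0.672, -0.0], [-0.005, -0.006, -1.0]]
wrist_force: [0.9, 0.3, 0.9]
gripper_width: 0.0513
clock: 15.3
position: [0.5881, 0.0689, 0.1816]
tool_rot: [[0.559, 0.829, -0.001], [0.829, -0.559, -0.0], [-0.0, -0.0, -1.0]]
wrist_force: [-0.2, 0.0, 0.9]
gripper_width: 0.0513
clock: 15.6
position: [0.5882, 0.0689, 0.1818]
tool_rot: [[0.669, 0.743, -0.0], [0.743, -0.669, -0.0], [-0.0, -0.0, -1.0]]
wrist_force: [0.5, 0.8, -0.1]
gripper_width: 0.0515
pos [0.5882 0.0689 0.1818] yaw -42.0 q [-0.1 11.2 99.5 -0.  69.4 41.9] F [ 0.5  0.8 -0.1] w 0.0515 t 15.6
shift [-0.     -0.0002  0.0328] n50 0.6552085686179052 toolz turn -0.07369883306427027
```

```bash
python3 -m crank '[[[0,0,0],[0,0,0.033],60],[[0,0,0],[0,0,0],60],[[0,0,0],[0,0,0],0],[[0,0,0],[0,0,0],0],[[0,0,0],[0,0,0],0],[[0,0,0],[0,0,0],0]]'
python3 -m crank '[[[0,0,-8.5],[0,0,-0.0006],0],[[0,0,-8.5],[0,0,-0.0006],0],[[0,0,-8.5],[0,0,-0.0006],0],[[0,0,-8.5],[0,0,-0.0006],0],[[0,0,-8.5],[0,0,-0.0006],0],[[0,0,-8.5],[0,0,-0.0006],0],[[0,0,-8.5],[0,0,-0.0006],0],[[0,0,-8.5],[0,0,-0.0006],0],[[0,0,-8.5],[0,0,-0.0006],0],[[0,0,-8.5],[0,0,-0.0006],0],[[0,0,-8.5],[0,0,-0.0005],0],[[0,0,-8.5],[0,0,-0.0005],0],[[0,0,-8.5],[0,0,-0.0005],0],[[0,0,-8.5],[0,0,-0.0005],0],[[0,0,-8.5],[0,0,-0.0005],0],[[0,0,-8.5],[0,0,-0.0005],0],[[0,0,0],[0,0,-0.002],0],[[0,0,0],[0,0,-0.005],0],[[0,0,0],[0,0,-0.005],0],[[0,0,0],[0,0,0],0]]'
python3 -c "
from h import *
to(.588,.069,.149,-41.9)"
```

```text
clock: 16.2
position: [0.5894, 0.069, 0.1507]
tool_rot: [[0.671, 0.742, 0.003], [0.742, -0.671, -0.0], [0.002, 0.002, -1.0]]
wrist_force: [0.2, 0.0, 1.9]
gripper_width: 0.0163
clock: 18.2
position: [0.5881, 0.0688, 0.1709]
tool_rot: [[-0.998, -0.067, -0.001], [-0.067, 0.998, -0.0], [0.001, -0.0, -1.0]]
wrist_force: [-0.9, 0.0, -1.5]
gripper_width: 0.0167
pos [0.5881 0.0688 0.1709] yaw 93.8 q [ -0.1  11.8 100.   -0.   68.3 -93.9] F [-0.9  0.  -1.5] w 0.0167 t 18.2
shift [0.     0.0002 0.0219] n50 0.43882794522877205 toolz turn 135.71705227287148
```

```bash
python3 -m crank '[[[0,0,0],[0,0,-0.01],0],[[0,0,0],[0,0,-0.01],0],[[0,0,0],[0,0,-0.02],0],[[0,0,0],[0,0,-0.02],0],[[0,0,0],[0,0,-0.02],0],[[0,0,0],[0,0,0],0],[[0,0,0],[0,0,0],0]]'
python3 -c "
from h import *
a=cap('side')['image'];b=cap('top')['image']
o=np.hstack([cv2.resize(a[150:310,190:390],None,fx=2,fy=2),cv2.resize(b[120:340,80:340],(378,320))])
cv2.imwrite('pics/c3.png',o[:,:,::-1])
to(.585,.30,.25,90)"
```

```text
clock: 18.9
position: [0.5886, 0.0689, 0.251]
tool_rot: [[-0.998, -0.068, 0.001], [-0.068, 0.998, -0.0], [-0.001, -0.0, -1.0]]
wrist_force: [-0.1, 1.0, -2.8]
gripper_width: 0.0162
pos [0.5874 0.0689 0.2488] yaw 93.9 q [ -0.1   7.7  96.   -0.   76.5 -94. ] F [ 0.5 -0.6 -1.8] w 0.0165 t 19.0
shift [-0.0132  0.2307 -0.0012] n50 4.621318883255901 toolz turn 3.8739565946702896
```

View pics/c3.png

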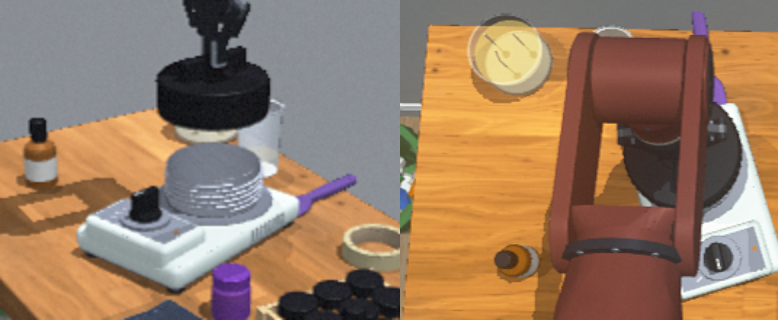

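The cover is free and lifted clear, and the bottle hasn't moved. I'll carry the cover to the left and lower it.

```bash
python3 -m crank '[[[0,0,0],[0,0.02,0],0],[[0,0,0],[-0.003,0.04,0],0],[[0,0,0],[-0.003,0.04,0],0],[[0,0,0],[-0.003,0.04,0],0],[[0,0,0],[-0.003,0.04,0],0],[[0,0,0],[0,0.03,0],0],[[0,0,0],[0,0.02,0],0],[[0,0,0],[0,0,0],0],[[0,0,0],[0,0,0.04],0],[[0,0,0],[0,0,0.04],0],[[0,0,0],[0,0,0.03],0],[[0,0,0],[0,0,0.03],0],[[0,0,0],[0,0,0.02],0],[[0,0,0],[0,0,0.01],0],[[0,0,0],[0,0,0],0],[[0,0,0],[0,0,0],0]]'
python3 -c "
from h import *
to(.585,.30,.067,90)"
```

```text
clock: 20.6
position: [0.5856, 0.2989, 0.0811]
tool_rot: [[-0.998, -0.067, 0.001], [-0.067, 0.998, 0.0], [-0.001, 0.0, -1.0]]
wrist_force: [-0.7, -0.2, -1.9]
gripper_width: 0.0166
pos [0.5856 0.2989 0.0811] yaw 93.8 q [ 20.9  25.1  93.4  -0.   61.4 -72.9] F [-0.7 -0.2 -1.9] w 0.0166 t 20.6
shift [0.0006 0.0011 0.0141] n50 0.28296401373860175 toolz turn 3.8416402726253978
```

```bash
python3 -m crank '[[[0,0,0],[0,0,0.004],0],[[0,0,0],[0,0,0.003],0],[[0,0,0],[0,0,0.002],0],[[0,0,0],[0,0,0.002],0],[[0,0,0],[0,0,0.001],0],[[0,0,0],[0,0,0.001],0],[[0,0,0],[0,0,0],0]]'
python3 -m crank '[[[0,0,0],[0,0,0.001],0],[[0,0,0],[0,0,0],0]]'
```

```text
clock: 21.3
position: [0.5847, 0.2992, 0.0677]
tool_rot: [[-0.998, -0.068, -0.0], [-0.068, 0.998, -0.0], [0.0, -0.0, -1.0]]
wrist_force: [-1.7, -1.2, 0.9]
gripper_width: 0.0168
clock: 21.5
position: [0.5847, 0.2992, 0.0677]
tool_rot: [[-0.998, -0.068, -0.001], [-0.068, 0.998, -0.0], [0.001, -0.0, -1.0]]
wrist_force: [-3.4, -1.6, 6.1]
gripper_width: 0.0164
```

```bash
python3 -m crank '[[[0,0,0],[0,0,-0.001],0],[[0,0,0],[0,0,0],60],[[0,0,0],[0,0,0],60],[[0,0,0],[0,0,0],60],[[0,0,0],[0,0,-0.03],60],[[0,0,0],[0,0,-0.05],60],[[0,0,0],[0,0,-0.05],60],[[0,0,0],[0,0,-0.04],60],[[0,0,0],[0,-0.05,0],60],[[0,0,0],[0,-0.05,0],60],[[0,0,0],[0,-0.05,0],60],[[0,0,0],[0,-0.05,0],60],[[0,0,0],[0,-0.05,0],60],[[0,0,0],[0,-0.05,0],60],[[0,0,0],[0,0,0],60]]'
python3 -c "
from h import *
d=cap('top');cv2.imwrite('pics/c4.png',cv2.resize(d['image'][120:320,80:320,::-1],None,fx=3,fy=3,interpolation=2))
to(.449,.365,.22,90)"
```

```text
clock: 23.0
position: [0.6056, -0.0063, 0.2374]
tool_rot: [[-0.998, -0.061, 0.001], [-0.061, 0.998, -0.003], [-0.001, -0.003, -1.0]]
wrist_force: [0.2, 1.7, 0.5]
gripper_width: 0.0513
pos [ 0.6053 -0.0032  0.2373] yaw 93.6 q [  -6.9    9.8   94.9   -0.    75.3 -100.5] F [ 0.6 -0.2  0.8] w 0.0512 t 23.05
shift [0.1331 0.3772 0.0171] n50 8.006963717689038 toolz turn 3.5757797554775834
```

View pics/c4.png

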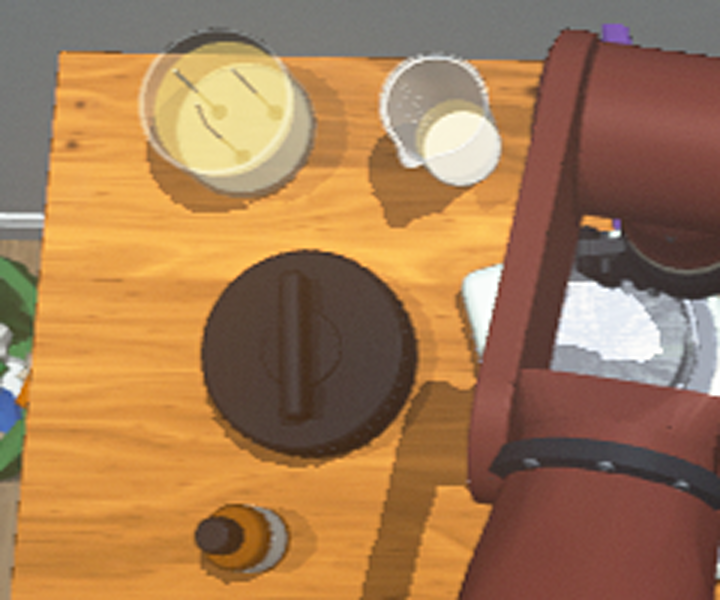

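The cover lies flat with its bar up. The bottle has been knocked: its cap is now at about pixel (151,298), where it was (138,294).

```bash
python3 -c "
from h import *
d=cap('top')
p=onz(d,213/3+80,535/3+120,.108);print(p)
q=onz(d,272/3+80,540/3+120,.01);print(q)
s=cap('side');m=s['image'];print(proj(s,[p,[p[0],p[1],0]]))
a=proj(s,[p])[0].astype(int);cv2.imwrite('pics/s5.png',cv2.resize(m[a[1]-25:a[1]+55,a[0]-50:a[0]+50,::-1],None,fx=5,fy=5,interpolation=2))
to(p[0],p[1],.22,90)"
```

```text
[0.44099163 0.33718507 0.108     ]
[0.44095486 0.3253447  0.01      ]
[[208.16033669 209.21717253]
 [210.41435038 241.01191691]]
pos [6.051e-01 1.000e-04 2.371e-01] yaw 93.8 q [  -6.7    9.8   94.9    0.    75.3 -100.5] F [ 0.1  0.2 -0. ] w 0.0515 t 23.15
shift [0.1412 0.3473 0.0174] n50 7.505866924072669 toolz turn 3.8268972732322766
```

View pics/s5.png

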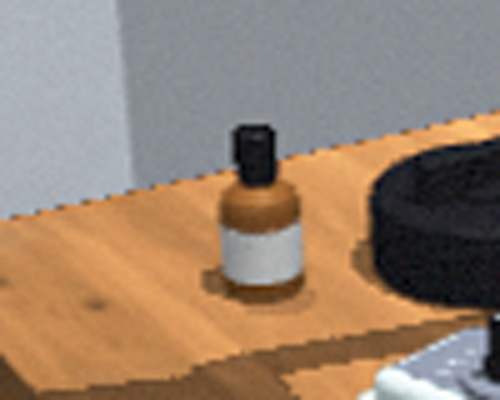

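```bash
python3 -m crank '[[[0,0,0],[0.0177,0.0434,0],60],[[0,0,0],[0.0177,0.0434,0],60],[[0,0,0],[0.0177,0.0434,0],60],[[0,0,0],[0.0177,0.0434,0],60],[[0,0,0],[0.0177,0.0434,0],60],[[0,0,0],[0.0177,0.0434,0],60],[[0,0,0],[0.0177,0.0434,0],60],[[0,0,0],[0.0177,0.0434,0],60],[[0,0,0],[0,0,0.03],60],[[0,0,0],[0,0,0.03],60],[[0,0,0],[0,0,0],60],[[0,0,0],[0,0,0],60],[[0,0,0],[0,0,0],60]]'
python3 -c "
from h import *
cap('wrist','w6.png')
to(.441,.337,.082)"
```

```text
clock: 24.45
position: [0.4411, 0.3378, 0.1791]
tool_rot: [[-0.998, -0.068, 0.003], [-0.068, 0.998, 0.002], [-0.003, 0.002, -1.0]]
wrist_force: [-0.4, -0.3, 0.1]
gripper_width: 0.0514
pos [0.4415 0.3377 0.1794] yaw 93.9 q [ 30.2   6.8 104.7   0.   68.3 -63.7] F [-0.9  0.2  0.7] w 0.0512 t 24.5
shift [ 0.0008 -0.0009  0.0974] n50 1.9487406707256367 toolz turn None
```

View pics/w6.png

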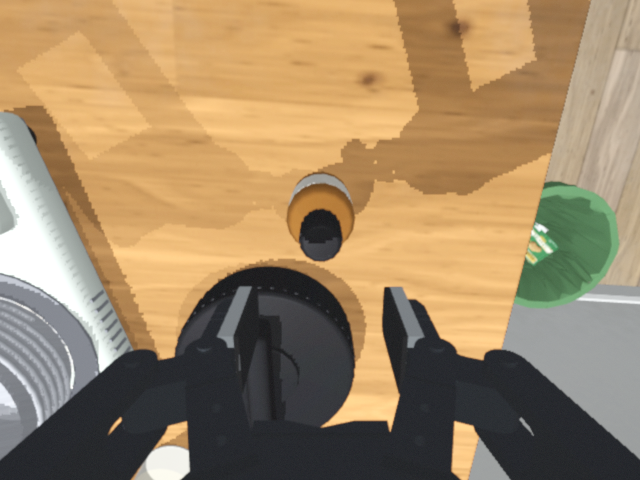

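The cap is centred between the jaws at column 320. I'll descend and grip.

```bash
python3 -m crank '[[[0,0,0],[0.0005,-0.0008,0.03],60],[[0,0,0],[0,0,0.03],60],[[0,0,0],[0,0,0.02],60],[[0,0,0],[0,0,0.016],60],[[0,0,0],[0,0,0],60],[[0,0,0],[0,0,0],0],[[0,0,0],[0,0,0],0],[[0,0,0],[0,0,0],0],[[0,0,0],[0,0,0],0],[[0,0,0],[0,0,0],0]]'
python3 -m crank '[[[0,0,0],[0,0,-0.005],0],[[0,0,0],[0,0,-0.02],0],[[0,0,0],[0,0,-0.03],0],[[0,0,0],[0,0,-0.04],0],[[0,0,0],[0,0,-0.04],0],[[0,0,0],[0,0,-0.02],0],[[0,0,0],[0,0,0],0],[[0,0,0],[0,0,0],0]]'
python3 -c "
from h import *
to(.6185,.069,.235)"
```

```text
clock: 25.5
position: [0.4416, 0.3371, 0.0834]
tool_rot: [[-0.998, -0.068, 0.004], [-0.068, 0.998, 0.002], [-0.004, 0.002, -1.0]]
wrist_force: [0.5, 1.6, 5.9]
gripper_width: 0.0241
clock: 26.3
position: [0.4391, 0.3355, 0.2351]
tool_rot: [[-0.998, -0.068, -0.001], [-0.068, 0.998, -0.001], [0.001, -0.001, -1.0]]
wrist_force: [0.2, -0.4, -1.3]
gripper_width: 0.0243
pos [0.4391 0.3355 0.2351] yaw 93.9 q [ 30.1   3.5 102.   -0.   74.6 -63.8] F [ 0.2 -0.4 -1.3] w 0.0243 t 26.3
shift [-1.61e-01 -2.78e-01  2.00e-04] n50 6.424596404134353 toolz turn None
```

```bash
python3 -m crank '[[[0,0,0],[-0.0101,-0.0174,0],0],[[0,0,0],[-0.0201,-0.0348,0],0],[[0,0,0],[-0.0201,-0.0348,0],0],[[0,0,0],[-0.0201,-0.0348,0],0],[[0,0,0],[-0.0201,-0.0348,0],0],[[0,0,0],[-0.0201,-0.0348,0],0],[[0,0,0],[-0.0201,-0.0348,0],0],[[0,0,0],[-0.0201,-0.0348,0],0],[[0,0,0],[-0.0101,-0.0174,0],0],[[0,0,0],[0,0,0],0],[[0,0,0],[0,0,0],0],[[0,0,0],[0,0,0],0]]'
python3 -c "
from h import *
cap('wrist','w7.png')
to(.6185,.069,.1285)"
```

```text
clock: 27.5
position: [0.6178, 0.0704, 0.2349]
tool_rot: [[-0.998, -0.069, -0.003], [-0.069, 0.998, 0.001], [0.003, 0.001, -1.0]]
wrist_force: [0.1, -0.1, -0.8]
gripper_width: 0.024
pos [0.618  0.0705 0.2354] yaw 94.0 q [  0.   12.   92.6   0.   75.6 -94. ] F [-0.4  0.7 -1.2] w 0.024 t 27.55
shift [-0.0006 -0.0016  0.1069] n50 2.137529510234316 toolz turn None
```

View pics/w7.png

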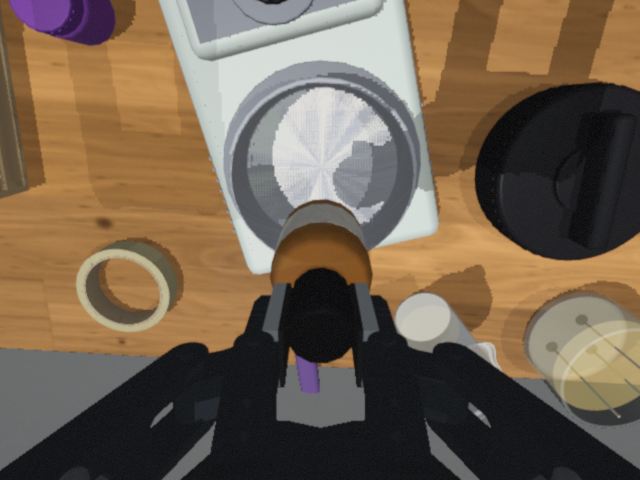

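The bottle hangs upright and lines up laterally with the well (axis at column ≈322). I'll lower it.

```bash
python3 -m crank '[[[0,0,0],[0,-0.0015,0.02],0],[[0,0,0],[0,0,0.025],0],[[0,0,0],[0,0,0.025],0],[[0,0,0],[0,0,0.015],0],[[0,0,0],[0,0,0.01],0],[[0,0,0],[0,0,0.005],0],[[0,0,0],[0,0,0.002],0],[[0,0,0],[0,0,0.002],0],[[0,0,0],[0,0,0.001],0],[[0,0,0],[0,0,0],0]]'
python3 -m crank '[[[0,0,0],[0,0,0.001],0],[[0,0,0],[0,0,0.001],0],[[0,0,0],[0,0,0],0]]'
```

```text
clock: 28.55
position: [0.6198, 0.0675, 0.1319]
tool_rot: [[-0.998, -0.068, 0.001], [-0.068, 0.998, 0.0], [-0.001, -0.0, -1.0]]
wrist_force: [0.8, 0.2, -1.0]
gripper_width: 0.0243
clock: 28.85
position: [0.6192, 0.0675, 0.1291]
tool_rot: [[-0.998, -0.068, -0.0], [-0.068, 0.998, -0.0], [0.0, 0.0, -1.0]]
wrist_force: [-0.4, 0.0, -1.9]
gripper_width: 0.0245
```

```bash
python3 -m crank '[[[0,0,0],[0,0,0.0007],0],[[0,0,0],[0,0,0.0007],0],[[0,0,0],[0,0,0],0]]'
python3 -m crank '[[[0,0,0],[0,0,0.0007],0],[[0,0,0],[0,0,0],0],[[0,0,0],[0,0,0],0]]'
```

```text
clock: 29.15
position: [0.6196, 0.0676, 0.1285]
tool_rot: [[-0.998, -0.068, 0.001], [-0.068, 0.998, -0.0], [-0.001, -0.0, -1.0]]
wrist_force: [-1.3, -0.3, 2.2]
gripper_width: 0.0238
clock: 29.45
position: [0.6199, 0.0676, 0.1285]
tool_rot: [[-0.998, -0.068, 0.001], [-0.068, 0.998, -0.0], [-0.001, -0.0, -1.0]]
wrist_force: [-1.7, 0.7, 4.8]
gripper_width: 0.0241
```

```bash
python3 -m crank '[[[0,0,0],[0,0,-0.001],0],[[0,0,0],[0,0,0],55],[[0,0,0],[0,0,0],55],[[0,0,0],[0,0,0],55],[[0,0,0],[0,0,-0.02],55],[[0,0,0],[0,0,-0.04],55],[[0,0,0],[0,0,-0.05],55],[[0,0,0],[0,0,0],55],[[0,0,0],[0,0,0],55]]'
python3 -c "
from h import *
to(.4988,-.3525,.20)"
```

```text
clock: 30.35
position: [0.6209, 0.0676, 0.2408]
tool_rot: [[-0.998, -0.068, 0.005], [-0.068, 0.998, -0.0], [-0.005, -0.0, -1.0]]
wrist_force: [0.2, 0.4, -0.0]
gripper_width: 0.0468
pos [0.6209 0.0676 0.2408] yaw 93.9 q [ -0.2  11.8  92.2   0.   75.7 -94.1] F [ 0.2  0.4 -0. ] w 0.0468 t 30.35
shift [ 0.1504 -0.4108  0.0401] n50 8.78725613774798 toolz turn None
```

```bash
python3 -m crank '[[[0,0,0],[0.015,-0.041,0],55],[[0,0,0],[0.015,-0.041,0],55],[[0,0,0],[0.015,-0.041,0],55],[[0,0,0],[0.015,-0.041,0],55],[[0,0,0],[0.015,-0.041,0],55],[[0,0,0],[0.015,-0.041,0],55],[[0,0,0],[0.015,-0.041,0],55],[[0,0,0],[0.015,-0.041,0],55],[[0,0,0],[0.015,-0.041,0],55],[[0,0,0],[0.015,-0.041,0],55],[[0,0,0],[0,0,0.03],55],[[0,0,0],[0,0,0],55],[[0,0,0],[0,0,0],55],[[0,0,0],[0,0,0],55]]'
python3 -c "
from h import *
d=cap('wrist','w8.png')
print(proj(d,[.4988,-.3525,.114]))
to(.4988,-.3525,.089)"
```

```text
clock: 31.75
position: [0.4978, -0.3507, 0.2081]
tool_rot: [[-0.998, -0.069, -0.0], [-0.069, 0.998, 0.0], [0.0, 0.0, -1.0]]
wrist_force: [0.3, -0.2, 0.1]
gripper_width: 0.0471
[[315.45560841 232.69436503]]
pos [ 0.4982 -0.351   0.2089] yaw 94.0 q [ -41.8   11.6   95.9    0.    72.4 -135.7] F [ 0.6 -0.9  0.2] w 0.0473 t 31.8
shift [-0.0004 -0.0015  0.1199] n50 2.398039737548664 toolz turn None
```

View pics/w8.png

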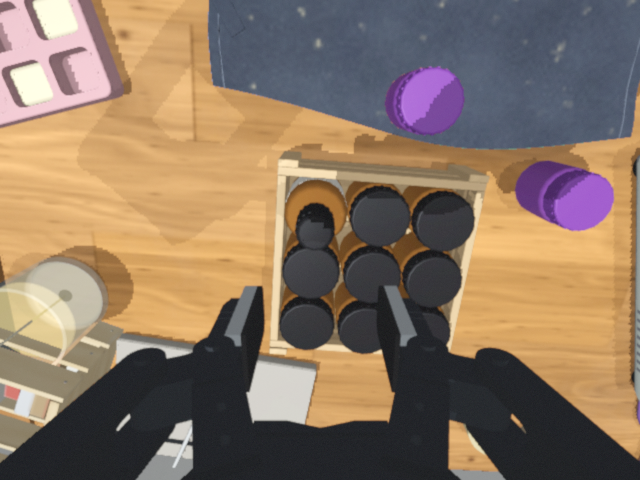

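The narrow cap at (314,236) is the crate bottle, and all eight others have wide flat lids. Projection and image agree within about 3 px, so I'll descend, grip and lift straight.

```bash
python3 -m crank '[[[0,0,0],[-0.0002,-0.0018,0.03],55],[[0,0,0],[0,0,0.03],55],[[0,0,0],[0,0,0.03],55],[[0,0,0],[0,0,0.02],55],[[0,0,0],[0,0,0.009],55],[[0,0,0],[0,0,0],55],[[0,0,0],[0,0,0],0],[[0,0,0],[0,0,0],0],[[0,0,0],[0,0,0],0],[[0,0,0],[0,0,0],0],[[0,0,0],[0,0,0],0]]'
python3 -c "
from h import *
to(.4988,-.3525,.089)"
```

```text
clock: 32.9
position: [0.4992, -0.3546, 0.0914]
tool_rot: [[-0.998, -0.068, 0.003], [-0.068, 0.998, -0.003], [-0.003, -0.003, -1.0]]
wrist_force: [1.2, 0.3, 5.9]
gripper_width: 0.0243
pos [ 0.4992 -0.3546  0.0914] yaw 93.9 q [ -42.    19.4  100.     0.    60.4 -135.8] F [1.2 0.3 5.9] w 0.0243 t 32.9
shift [0.0003 0.0022 0.0024] n50 0.06539441133971262 toolz turn None
```

```bash
python3 -m crank '[[[0,0,0],[0,0,-0.004],0],[[0,0,0],[0,0,-0.004],0],[[0,0,0],[0,0,-0.004],0],[[0,0,0],[0,0,-0.004],0],[[0,0,0],[0,0,-0.004],0],[[0,0,0],[0,0,0],0]]'
python3 -m crank '[[[0,0,0],[0,0,-0.005],0],[[0,0,0],[0,0,-0.006],0],[[0,0,0],[0,0,-0.008],0],[[0,0,0],[0,0,-0.01],0],[[0,0,0],[0,0,-0.01],0],[[0,0,0],[0,0,-0.01],0],[[0,0,0],[0,0,-0.02],0],[[0,0,0],[0,0,-0.03],0],[[0,0,0],[0,0,-0.03],0],[[0,0,0],[0,0,0],0],[[0,0,0],[0,0,0],0]]'
python3 -c "
from h import *
d=cap('top');cv2.imwrite('pics/c9.png',cv2.resize(d['image'][190:340,225:505,::-1],None,fx=2.5,fy=2.5,interpolation=2))
to(.5585,.0685,.235)"
```

```text
clock: 33.5
position: [0.498, -0.3534, 0.1099]
tool_rot: [[-0.998, -0.068, 0.001], [-0.068, 0.998, 0.0], [-0.001, 0.0, -1.0]]
wrist_force: [2.3, -0.1, -0.1]
gripper_width: 0.024
clock: 34.6
position: [0.4978, -0.3538, 0.2395]
tool_rot: [[-0.998, -0.068, 0.001], [-0.068, 0.998, -0.002], [-0.001, -0.002, -1.0]]
wrist_force: [-0.4, 0.3, -1.5]
gripper_width: 0.024
pos [ 0.497  -0.353   0.2376] yaw 93.9 q [ -42.    10.3   94.2   -0.    75.5 -135.8] F [-0.9 -0.1 -2.5] w 0.0237 t 34.65
shift [-0.0898  0.4164  0.0028] n50 8.520091868927592 toolz turn None
```

View pics/c9.png

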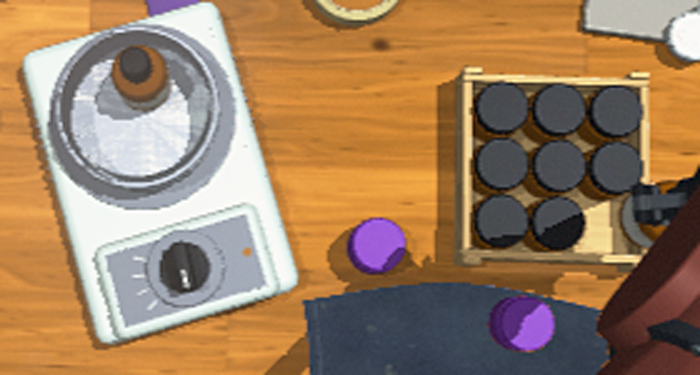

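The first bottle stands in the well and the jars stand undisturbed. I'll carry the second one over.

```bash
python3 -m crank '[[[0,0,0],[-0.0045,0.0208,0],0],[[0,0,0],[-0.009,0.0416,0],0],[[0,0,0],[-0.009,0.0416,0],0],[[0,0,0],[-0.009,0.0416,0],0],[[0,0,0],[-0.009,0.0416,0],0],[[0,0,0],[-0.009,0.0416,0],0],[[0,0,0],[-0.009,0.0416,0],0],[[0,0,0],[-0.009,0.0416,0],0],[[0,0,0],[-0.009,0.0416,0],0],[[0,0,0],[-0.009,0.0416,0],0],[[0,0,0],[-0.0045,0.0208,0],0],[[0,0,0],[0,0,0],0],[[0,0,0],[0,0,0],0],[[0,0,0],[0,0,0],0]]'
python3 -c "
from h import *
to(.5585,.0685,.1303)"
```

```text
clock: 36.05
position: [0.5584, 0.0671, 0.237]
tool_rot: [[-0.998, -0.067, -0.002], [-0.067, 0.998, -0.001], [0.002, -0.0, -1.0]]
wrist_force: [0.3, -0.5, -1.3]
gripper_width: 0.0244
pos [0.5584 0.0671 0.237 ] yaw 93.9 q [ -0.3   4.6 100.6  -0.   74.9 -94.1] F [ 0.3 -0.5 -1.3] w 0.0244 t 36.05
shift [-0.0004  0.0014  0.1067] n50 2.134444985663846 toolz turn None
```

```bash
python3 -m crank '[[[0,0,0],[-0.0004,0.0014,0.02],0],[[0,0,0],[0,0,0.025],0],[[0,0,0],[0,0,0.025],0],[[0,0,0],[0,0,0.015],0],[[0,0,0],[0,0,0.01],0],[[0,0,0],[0,0,0.005],0],[[0,0,0],[0,0,0.002],0],[[0,0,0],[0,0,0.001],0],[[0,0,0],[0,0,0.001],0],[[0,0,0],[0,0,0],0],[[0,0,0],[0,0,0],0]]'
python3 -m crank '[[[0,0,0],[0,0,0.001],0],[[0,0,0],[0,0,0],0]]'
python3 -m crank '[[[0,0,0],[0,0,0.0007],0],[[0,0,0],[0,0,0],0]]'
```

```text
clock: 37.15
position: [0.56, 0.0692, 0.1347]
tool_rot: [[-0.998, -0.068, 0.001], [-0.068, 0.998, -0.0], [-0.001, -0.0, -1.0]]
wrist_force: [-0.1, -0.5, -1.1]
gripper_width: 0.0239
clock: 37.35
position: [0.5596, 0.0692, 0.1331]
tool_rot: [[-0.998, -0.068, 0.0], [-0.068, 0.998, 0.0], [-0.0, 0.0, -1.0]]
wrist_force: [-0.3, -0.0, -1.3]
gripper_width: 0.0242
clock: 37.55
position: [0.5595, 0.0692, 0.1322]
tool_rot: [[-0.998, -0.068, -0.0], [-0.068, 0.998, 0.0], [0.0, 0.0, -1.0]]
wrist_force: [0.4, -0.8, -1.8]
gripper_width: 0.0241
```

```bash
python3 -m crank '[[[0,0,0],[0,0,0.001],0],[[0,0,0],[0,0,0],0]]'
python3 -m crank '[[[0,0,0],[0,0,0.001],0],[[0,0,0],[0,0,0],0]]'
python3 -m crank '[[[0,0,0],[0,0,0.0007],0],[[0,0,0],[0,0,0],0]]'
```

```text
clock: 37.75
position: [0.5596, 0.0691, 0.1312]
tool_rot: [[-0.998, -0.068, -0.0], [-0.068, 0.998, 0.0], [0.0, 0.0, -1.0]]
wrist_force: [-0.8, -0.4, -1.9]
gripper_width: 0.0243
clock: 37.95
position: [0.5598, 0.0692, 0.1305]
tool_rot: [[-0.998, -0.068, 0.0], [-0.068, 0.998, 0.0], [-0.0, 0.0, -1.0]]
wrist_force: [-0.6, 0.6, -2.0]
gripper_width: 0.0237
clock: 38.15
position: [0.56, 0.0692, 0.1305]
tool_rot: [[-0.998, -0.068, 0.001], [-0.068, 0.998, 0.0], [-0.001, -0.0, -1.0]]
wrist_force: [-1.7, -0.1, 4.2]
gripper_width: 0.0242
```

```bash
python3 -m crank '[[[0,0,0],[0,0,-0.001],0],[[0,0,0],[0,0,0],55],[[0,0,0],[0,0,0],55],[[0,0,0],[0,0,0],55],[[0,0,0],[0,0,-0.02],55],[[0,0,0],[0,0,-0.04],55],[[0,0,0],[0,0,-0.04],55],[[0,0,0],[0.04,-0.02,0],55],[[0,0,0],[0.03,-0.02,0],55],[[0,0,-6.8],[0,0,0],55],[[0,0,-6.8],[0,0,0],55],[[0,0,0],[0,0,0],55],[[0,0,0],[0,0,0],55]]'
python3 -c "
from h import *
d=cap('wrist','w10.png');print(proj(d,[[.451,.0255,.102],[.5885,.0693,.105]]))
to(.4508,.0255,.080,107.5)"
```

```text
clock: 39.45
position: [0.4926, 0.0245, 0.2308]
tool_rot: [[-0.955, -0.298, 0.0], [-0.298, 0.955, -0.0], [-0.0, -0.0, -1.0]]
wrist_force: [0.2, 1.0, 0.1]
gripper_width: 0.047
[[337.08500354 162.67338526]
 [335.82736454 339.25091666]]
pos [0.4927 0.0246 0.2307] yaw 107.4 q [  -5.3   -3.9  109.9   -0.    74.  -112.7] F [0.3 0.3 0.3] w 0.047 t 39.5
shift [0.0397 0.0134 0.1507] n50 3.1285008019271885 toolz turn -0.12678808394443308
```

View pics/w10.png

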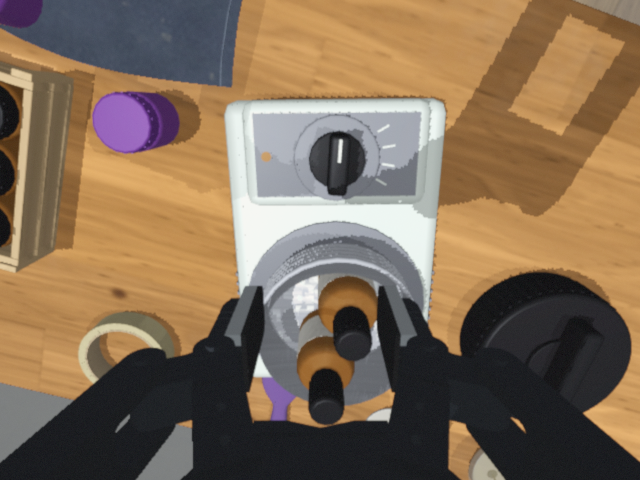

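Both bottles stand in the well. The dial bar is at (338,163), predicted (337,163), and aligned with the jaws. I'll move over it and descend.

```bash
python3 -m crank '[[[0,0,0],[0.0397,0.0134,0],55],[[0,0,0],[0,0,0.04],55],[[0,0,0],[0,0,0.04],50],[[0,0,0],[0,0,0.03],50],[[0,0,0],[0,0,0.02],50],[[0,0,0],[0,0,0.01],50],[[0,0,0],[0,0,0.006],50],[[0,0,0],[0,0,0],50],[[0,0,0],[0,0,0],50]]'
python3 -m crank '[[[0,0,0],[0,0,0],0],[[0,0,0],[0,0,0],0],[[0,0,0],[0,0,0],0],[[0,0,0],[0,0,0],0],[[0,0,0],[0,0,0],0]]'
python3 -c "
from h import *
to(.4508,.0255,.083,107.5)"
```

```text
clock: 40.4
position: [0.4518, 0.0253, 0.0858]
tool_rot: [[-0.954, -0.3, 0.002], [-0.3, 0.954, -0.0], [-0.002, -0.001, -1.0]]
wrist_force: [-0.4, -0.1, -0.0]
gripper_width: 0.0427
clock: 40.9
position: [0.4518, 0.025, 0.0859]
tool_rot: [[-0.954, -0.301, 0.002], [-0.301, 0.954, -0.001], [-0.002, -0.001, -1.0]]
wrist_force: [-0.8, -1.5, 5.9]
gripper_width: 0.0129
pos [0.4518 0.025  0.0859] yaw 107.5 q [  -5.7    1.8  121.6   -0.    56.5 -113.2] F [-0.8 -1.5  5.9] w 0.0129 t 40.9
shift [0.0008 0.0008 0.0029] n50 0.06232147343385933 toolz turn -0.006637464125418546
```

```bash
python3 -m crank '[[[0,0,4],[0,0,0],0],[[0,0,8],[0,0,0],0],[[0,0,8],[0,0,0],0],[[0,0,8],[0,0,0],0],[[0,0,8],[0,0,0],0],[[0,0,8],[0,0,0],0],[[0,0,8],[0,0,0],0],[[0,0,8],[0,0,0],0],[[0,0,8],[0,0,0],0],[[0,0,8],[0,0,0],0],[[0,0,4],[0,0,0],0],[[0,0,0],[0,0,0],0]]'
python3 -c "
from h import *
to(.4508,.0255,.083,24.5);print(manip.state()['torque'])"
python3 -m crank '[[[0,0,2],[0,0,0],0],[[0,0,2],[0,0,0],0],[[0,0,0],[0,0,0],0]]'
python3 -c "
from h import *
to(.4508,.0255,.083,24.5);print(manip.state()['torque'])"
```

```text
clock: 42.1
position: [0.4524, 0.0264, 0.0859]
tool_rot: [[-0.461, 0.888, 0.004], [0.888, 0.461, 0.002], [0.0, 0.004, -1.0]]
wrist_force: [1.8, 4.8, 5.0]
gripper_width: 0.0127
pos [0.4524 0.0264 0.0859] yaw 27.4 q [ -5.7   1.9 121.5   0.2  56.4 -33.2] F [1.8 4.8 5. ] w 0.0127 t 42.1
shift [-0.0001 -0.0018  0.0029] n50 0.06845167665332975 toolz turn 2.930303123081046
[ 0.75011298 -0.2579174  -0.03735812]
clock: 42.4
position: [0.4524, 0.0264, 0.0859]
tool_rot: [[-0.403, 0.915, 0.004], [0.915, 0.403, 0.001], [-0.0, 0.004, -1.0]]
wrist_force: [2.0, 5.4, 5.6]
gripper_width: 0.0127
pos [0.4524 0.0264 0.0859] yaw 23.8 q [-5.600e+00  1.900e+00  1.215e+02  1.000e-01  5.640e+01 -2.950e+01] F [2.  5.4 5.6] w 0.0127 t 42.4
shift [-0.0002 -0.0018  0.0029] n50 0.06878642734686594 toolz turn -0.7370031277341411
[ 0.93225934 -0.32590997  1.00148529]
```

The torque jumped to 1 N m at 83.7° of tool turn, so the dial is on its stop. I'll release, retreat and check.

```bash
python3 -m crank '[[[0,0,-0.5],[0,0,0],0],[[0,0,0],[0,0,0],50],[[0,0,0],[0,0,0],50],[[0,0,0],[0,0,0],50],[[0,0,0],[0,0,0],50],[[0,0,0],[0,0,-0.03],50],[[0,0,0],[0,0,-0.05],50],[[0,0,0],[0,0,-0.05],50],[[0,0,0],[0,0,-0.05],50],[[0,0,0],[0.03,0.0,-0.03],50],[[0,0,0],[0.03,0.0,0],50],[[0,0,0],[0,0,0],50],[[0,0,0],[0,0,0],50]]'
python3 -c "
from h import *
t=cap('top');w=cap('wrist');s=cap('side')
print(proj(t,[.451,.0255,.102]))
o=np.vstack([np.hstack([cv2.resize(w['image'],(400,300)),cv2.resize(s['image'],(400,300))]),np.hstack([cv2.resize(t['image'][120:345,80:380],(400,300)),cv2.resize(t['image'][210:330,380:540],(400,300))])])
cv2.imwrite('pics/f11.png',o[:,:,::-1]);to(.4,.0,.3)"
```

```text
clock: 43.7
position: [0.4258, 0.0802, 0.2943]
tool_rot: [[-0.408, 0.913, -0.0], [0.913, 0.408, -0.001], [-0.001, -0.001, -1.0]]
wrist_force: [1.1, -0.3, 0.0]
gripper_width: 0.0425
[[298.11574793 297.15103186]]
pos [0.426  0.0795 0.2936] yaw 23.9 q [  1.3 -14.8 112.5  -0.   82.4 -22.6] F [-0.1  0.5 -0.6] w 0.0426 t 43.85
shift [-0.0621 -0.056  -0.0063] n50 1.6771931141764547 toolz turn None
```

View pics/f11.png

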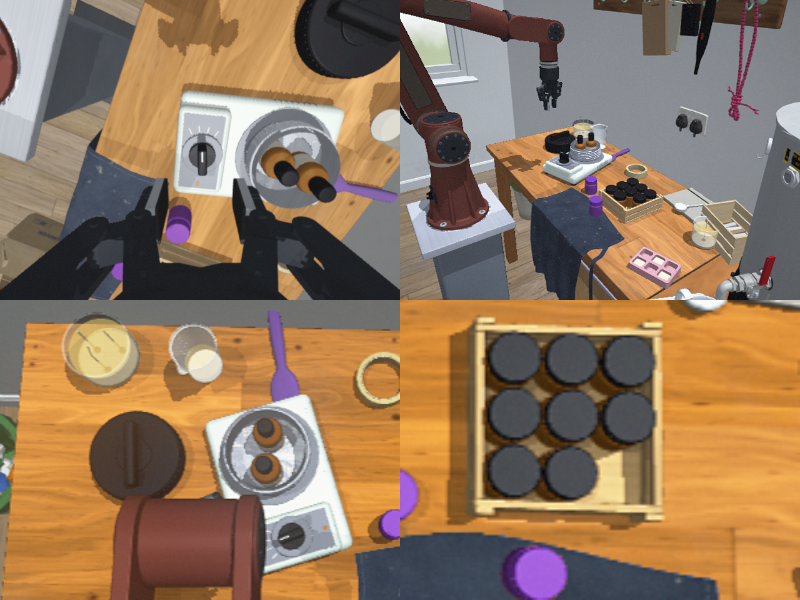

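Everything is in place: both bottles upright in the well, the cover flat with its bar up, eight jars in the crate, the dial turned about 84°, and the tape and beaker unmoved. I'll hand in.

```bash
python3 -c "
from cell import manip
print(manip.hand_in())"
```

```text
the job is handed in; nothing more can be done
None
```

The job is done and handed in at about 44 s of the 210 s allowed; `hand_in` gave no verdict.

- **Cover:** I unscrewed it about 526° in three grips, lifted it off, and laid it flat with the bar up on the left of the table. Contact force on the table peaked at about 6 N.
- **Bottles:** Only one was on the table. It had been knocked about 3 cm aside, so I located it again before gripping it. It and the crate bottle were lowered until they touched the well's floor, then released; peak contact force was under 5 N.
- **Dial:** I turned it clockwise 83.7° by tool angle, where the torque rose to 1 N m. That agrees with the stop at 1.45 rad (83.1°).
- **Last checks:** The final top, side and wrist pictures show both bottles upright in the well, the cover flat, and all eight jars standing in the crate. The tape and beaker look unmoved by eye, and the gripper was clear of everything.

No check failed. I did not measure the dial's angle in the pictures after letting go; that it is at the stop rests on the torque rise and the tool angle.

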